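Unlatch and open the cutting-disc box

ROBOT

A 6-joint arm with a two-finger parallel gripper is mounted at the origin on the work surface. World frame = base frame: x ahead of the robot, y to its left, z up, the work surface at z = 0. Lengths are in mm, angles in degrees, forces in N, time in s.
With the tool pointing down it reaches from about 225 to 725 mm from the base axis. Payload 3.1 kg.
Tool frame: the origin (TCP) lies between the finger pads; the fingertips stand ahead of it and the grasp point (between the pads) lies 3 mm ahead of it (env.finger_overhang is the z of the fingertips in the tool frame, in mm); z points along the fingers, y is the line along which they close (so a half turn about z gives the same grasp; the last joint's range is limited). The gripper opens to 85 mm and grips with 20 to 120 N. Pads are 22 mm wide; open, the fingers measure 114 mm over their backs; the gripper's body (76 mm by 85 mm) begins 54 mm behind the grasp point. The pads swing forward as they close: fully open they stand 13 mm farther back than shut.
Start: joints at [61.891, 2.75, 5.684, 92.934, 0, 82.678], TCP at [186.326, 490.816, 253.312] pointing down, gripper open.
Joint ranges: [-166.93, 166.93], [-56.73, 111.36], [-69.38, 81.34], [-121.58, 131.49], [-85.45, 84.26], [-180, 180]. Speed limits (degrees/s): [159.86, 159.86, 180, 180, 180, 180].

INTERFACE

Orientations are given as [roll, pitch, yaw] about the fixed x, y, z axes, in that order (R = Rz(yaw) Ry(pitch) Rx(roll)).
In Python, from bench import env gives the robot as it stands. The module is installed in compiled form; this text tells all that it offers. Calls block until the motion is done:
- env.goto(position, orientation): joint-space move of the TCP to a pose.
- env.movel(position, frame=None, max_speed=150, force_limit=None): straight line of the TCP; frame=None keeps the orientation; max_speed is the mean speed in mm/s. With force_limit (N) it stops when the force on the tool has changed by that much, and returns True; else False.
- env.goto_joints(angles): joint-space move.
- env.move_gripper(opening, f_grip=None): finger opening in mm; f_grip is the grip in N (None keeps the last); returns when the fingers have stopped.
- env.sleep(seconds).
- env.ik(position, orientation): joint angles nearest the present ones, or None.
- env.get_obs(): the state.
- env.get_image(name): name is "scene" or "top" or "wrist"; returns the picture (400x640x3 uint8, red, green, blue); there is no depth.
- env.camera_params(name): a dict with "intrinsics" (3x3 intrinsics, pixels), "view" (4x4, takes a point from world to camera coordinates); the wrist camera has in their place "mount" (4x4, takes a point from camera to tool coordinates, whose origin is the TCP and whose axes are the flange's). Camera axes: x right, y down, z forward; pixel columns grow to the right and rows downward; lengths in mm; the calibration is good to about 2 mm. The wrist camera is an equidistant fisheye: a pixel r from the principal point sees the ray r / f radians off the axis. A picture is of the moment at which its call begins: read the wrist's pose just before it. camera_params takes no time and is no camera call.
A pose or a line that the arm cannot do raises env.IKError and nothing moves.
- env.hand_in(): hands the job in; it is judged then, once.
The state is a dict: "time": time; "q": joint angles; "qd": joint speeds; "joint_torque": joint torques, N m; "ee_pos": TCP position; "orientation": TCP orientation; "wrist_force": force on the tool from outside, world axes, zero at the start; "wrist_torque": the same for the moment, N m; "width": finger opening in mm; "grip_force": force on a finger pad.
Only numpy, scipy, OpenCV 4.12 (cv2) and the standard library are available. Lean on these libraries where they do the work, as an engineer would, in place of code of your own. Each camera call takes 0.05 s, during which the arm holds its last target. There are 200 camera calls.

TASK

Get the slope-fronted steel box ready so that the cutting discs in it can be taken out: swing its latch lever aside until it is clear of the lid, then raise the lid by its handle as far as it goes and leave it standing open, with the lever still aside. Leave the things lying around the box where they are.

Things in the scene. Friction and masses are not known exactly. Their poses are not given: they have to be found in the camera images.
- disc_box: Green steel box fixed to the bench, 280 mm wide (y), 215 deep (x), 183 high at the back. Origin: middle of its front lower edge, at bench height; x points from its front (robot side) to its back, y to its left, z up. Front wall 60 mm high; from its top edge the top slopes up backwards at 35 degrees: a fixed apron 60 mm long, then in the same plane the lid, 151 mm long, hinged at its upper edge.
- grille: Fixed open shelf over the latch side of the box; same origin and axes as the box. Three 12 mm bars along y (-250 to -30 mm) at x 30, 90, 150, z 330 mm, joined at y -250 by a tube along x, on a 25 mm post at x 150, y -250. No room for an upright gripper at the latch: a tool leaning back 35 to 40 degrees towards the box's front passes below. The lid clears it; nothing is above the handle.
- latch (a joint): Latch lever, rad: 0 = pointing straight up the slope across the lid's lower edge, growing as it swings in the plane of the slope to the box's right (-y); stop at 1.75. It physically bars the lid until about 1.3 rad. It stays where it is left; about 1 N at the knob moves it (0.08 N m of friction).
- latch_pivot (a point): Pivot of the latch lever, on the apron's surface, 30 mm up the slope from the box's front top edge, 70 mm right of the middle (box y -70 mm). Its axis is square to the slope.
- latch_knob (a point): Upper middle of the knob of the latch lever, on its axis, 75 mm from the pivot and 30 mm out from the slope. The knob is a plain steel cylinder 16 mm in diameter, square to the slope, from 8 to 38 mm out from it, on the end of the flat steel lever arm (18 mm wide, its faces 3 and 8 mm out from the slope).
- lid (a joint): Lid, rad: 0 = shut (lying in the 35 degree slope), growing as its lower edge rises; stop at 1.3 (then it leans 40 degrees above level). A stiff hinge: it stays where it is left, and takes 4 to 8 N at the handle to lift. Mass about 0.35 kg.
- lid_hinge (a point): Middle of the lid's hinge line, along its upper edge, parallel to the box's y; on the slope's surface, 214 mm up the slope from the front top edge.
- lid_handle (a point): Middle of the lid's handle bar: a round steel bar 10 mm in diameter, 86 mm long, parallel to box y, with its axis 35 mm out from the lid's face, between two legs of the same bar. It sits on the left (box y 27 to 113 mm, middle 70 mm), 28 mm up from the lid's lower edge, so 123 mm down the slope from the hinge.
- hammer: Loose hammer lying to the left of the box, about 0.3 m long, a bystander. Origin under its middle; it lies along its own x.
- spare_disc: Loose spare grinding disc, 115 mm diameter, 6 mm thick, flat on the bench in front of the box, a bystander. Origin under its centre.
- pipe_offcut: Loose upright steel pipe offcut, 48 mm diameter, 50 mm high, in front and to the right of the box, a bystander. Origin under its centre.
- oil_tin: Loose oil tin standing to the right of the box, 60 mm diameter, 110 mm high, a bystander. Origin under its centre.

How it is judged:
By the outcome, as a careful person would: the job done as asked, in the order asked, and still so for the second after the job is handed in, with the robot touching nothing.
It also fails if it takes over 54 s, if anything falls off the work surface, if the arm or the gripper's body presses on something with over 40 N, if the wrist force passes 120 N, or if a joint passes its speed limit or range.

## Working session

There is one attempt and no reset: what is moved stays moved. The work goes in short steps, each a Python script; the robot and the scene stay as the last script left them, time stands still between calls to the robot, and variables do not carry over. Pictures are saved under pics/ and viewed, at most 10 in all, crops included, and the job is handed in when it is done.

```bash
mkdir -p pics
python3 - <<'E'
from bench import env
import cv2,numpy as np
for n in("scene","top"):
    cv2.imwrite(f"pics/{n}0.png",env.get_image(n)[:,:,::-1]); p=env.camera_params(n); print(n,np.round(p["intrinsics"],1).tolist(),np.round(p["view"],3).tolist())
p=env.camera_params("wrist");print({k:np.round(v,3).tolist() for k,v in p.items() if hasattr(v,'__len__')})
o=env.get_obs();print(o["time"],o["orientation"],env.finger_overhang)
E
```

```text
scene [[436.0, 0.0, 320.8], [0.0, 436.0, 196.2], [0.0, 0.0, 1.0]] [[-0.364, 0.932, 0.003, 165.346], [0.71, 0.279, -0.647, -307.738], [-0.603, -0.233, -0.763, 1536.33], [0.0, 0.0, 0.0, 1.0]]
top [[365.7, 0.0, 314.3], [0.0, 365.7, 198.7], [0.0, 0.0, 1.0]] [[-0.001, -1.0, -0.008, 9.03], [-0.985, 0.003, -0.171, 576.943], [0.171, 0.008, -0.985, 864.17], [0.0, 0.0, 0.0, 1.0]]
{'intrinsics': [[309.707, 0.0, 316.811], [0.0, 309.707, 198.975], [0.0, 0.0, 1.0]], 'mount': [[0.0, -0.952, -0.305, 78.773], [1.0, 0.001, -0.001, -0.903], [0.001, -0.305, 0.952, -119.942], [0.0, 0.0, 0.0, 1.0]]}
0.1 [-1.79876669e+02 -1.38935498e-02  1.59215594e+02] 22.0
```

View pics/top0.png

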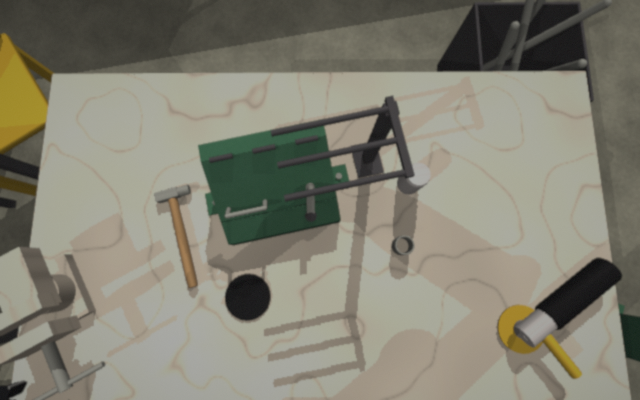

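View pics/scene0.png

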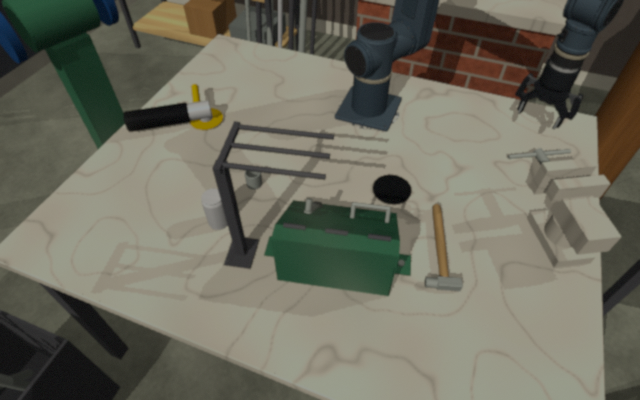

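The top view shows the box near the middle (handle about (227,214)-(266,205), knob about (310,187), front lower edge (230,243)-(340,222)). I'll enlarge both views for finer pixel positions.

Run:
```python
import cv2,numpy as np
a=cv2.imread("pics/top0.png")[85:255,190:440]; b=cv2.imread("pics/scene0.png")[115:300,195:425]
f=lambda i,s:cv2.convertScaleAbs(cv2.resize(i,None,fx=s,fy=s,interpolation=cv2.INTER_CUBIC),alpha=1.6,beta=15)
cv2.imwrite("pics/topc.png",f(a,3.2)); cv2.imwrite("pics/scc.png",f(b,3.2))
```

```text
(no output)
```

View pics/topc.png

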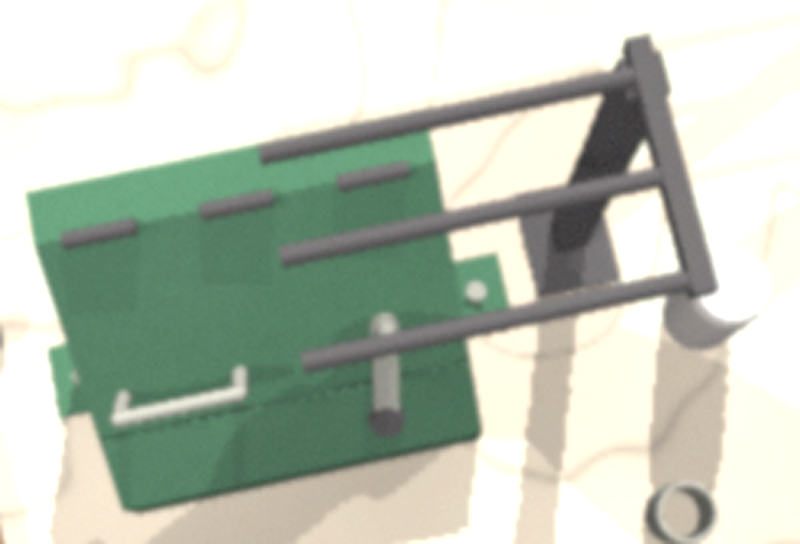

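View pics/scc.png

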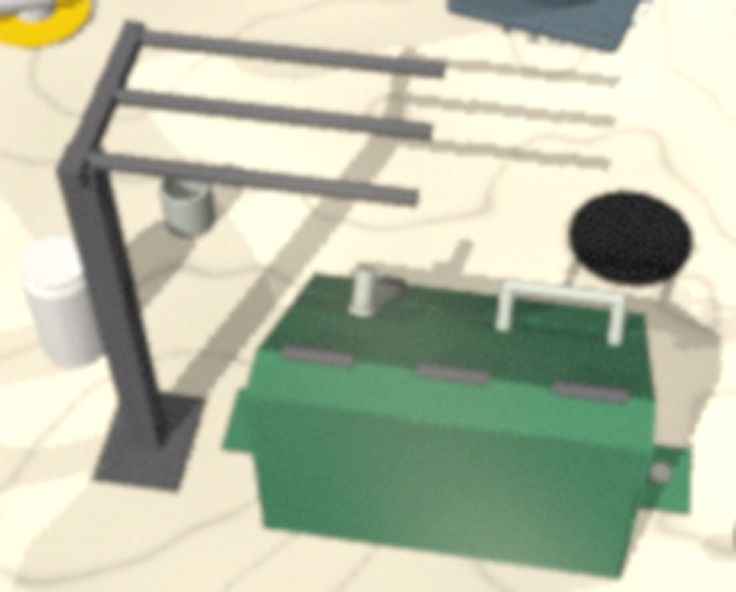

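The crops show the handle, knob, bar ends, tube and box corners clearly. I'll fit box x, y and yaw to them through the known dimensions, with rays in both views.

```bash
cat > h.py <<'E'
import numpy as np
from bench import env
c,s=np.cos(np.radians(35)),np.sin(np.radians(35))
def sl(u,y,n): return np.array([u*c-n*s,y,60+u*s+n*c])   # u up the slope, n out
E
python3 - <<'E'
from h import *
from scipy.optimize import least_squares
bars=[[150,-30,330],[90,-30,330],[30,-30,330]]
hd=[sl(91,113,35),sl(91,27,35)]
T=[(263,155),(283,257),(305,362),(120,415),(242,392),(384,322),(386,424),(30,195),(430,130)]
TP=bars+hd+[sl(105,-70,38),sl(30,-70,8),[215,140,183],[215,-140,183]]
S=[(417,199),(431,132),(443,70),(618,300),(508,288),(362,270),(265,527),(618,575)]
SP=bars+hd+[sl(105,-70,38),[215,-140,0],[215,140,0]]
D=[(n,np.array(px)/3.2+o,np.array(P,float)) for n,px,P,o in(("top",T,TP,(189.66,84.66)),("scene",S,SP,(194.66,114.66)))]
K={n:env.camera_params(n) for n in("top","scene")}
def proj(n,P):
    v=np.array(K[n]["view"]); q=(P@v[:3,:3].T+v[:3,3])@np.array(K[n]["intrinsics"]).T; return q[:,:2]/q[:,2:]
def w(p,P):
    a=p[2]; R=np.array([[np.cos(a),-np.sin(a),0],[np.sin(a),np.cos(a),0],[0,0,1]]); return P@R.T+[p[0],p[1],0]
f=lambda p:np.concatenate([(proj(n,w(p,P))-px).ravel() for n,px,P in D])
r=least_squares(f,[400,0,.2],loss="soft_l1");print(r.x,np.degrees(r.x[2]));print(np.round(f(r.x).reshape(-1,2),1).tolist())
for P in (sl(105,-70,30),sl(91,70,35),sl(214,0,0)): print(w(r.x,P[None]).round(1))
np.save("box.npy",r.x)
E
```

```text
[4.93929471e+02 7.97667832e+01 2.08679728e-01] 11.956467690258851
[[-0.2, 0.0], [-0.0, 0.2], [-0.2, 0.4], [0.1, 1.1], [-0.2, 0.3], [-3.2, 8.2], [0.8, -0.6], [-0.9, -1.2], [-1.0, -6.5], [-0.7, -0.3], [-0.6, -0.1], [-0.2, 0.3], [-0.3, -0.3], [-0.9, -1.1], [5.2, -0.2], [-1.7, -0.1], [-0.4, 1.6]]
[[575.7  25.5 144.8]]
[[532.7 159.5 140.9]]
[[665.4 116.1 182.7]]
```

The fit is sub-pixel except for the knob, so the lever isn't at 0. In the scene view the knob top sits about 5 px towards -y, or roughly 0.17 rad. Next I'll check IK for the plan and compute the latch angle.

```bash
cat >> h.py <<'E'
from scipy.spatial.transform import Rotation as Ro
bx,by,ba=np.load("box.npy"); RB=Ro.from_euler("z",ba)
W=lambda P: RB.apply(np.array(P,float))+[bx,by,0]
def ori(lean,side):   # side False: fingers close along box y, camera to the front; True: close across y, camera left
    a=np.radians(lean); z=np.array([np.sin(a),0,-np.cos(a)])
    x=np.array([0,1.,0]) if side else np.array([-np.cos(a),0,-np.sin(a)])
    return (RB*Ro.from_matrix(np.c_[x,np.cross(z,x),z])).as_euler("xyz",degrees=True)
def knob(t,n,du=0): return sl(30+75*np.cos(t)+du,-70-75*np.sin(t),n)
def handle(t,lean,back=0):  # TCP with the grasp point on the bar (3 ahead), less back
    f=np.radians(35)-t; h=sl(214,70,0)+123*np.array([-np.cos(f),0,-np.sin(f)])+35*np.array([-np.sin(f),0,np.cos(f)])
    a=np.radians(lean); return h-(3+back)*np.array([np.sin(a),0,-np.cos(a)])
E
python3 - <<'E'
from h import *
K=env.camera_params("scene");v=np.array(K["view"])
for t in np.arange(-.1,.4,.05):
    q=np.array(K["intrinsics"])@(v[:3,:3]@W(knob(t,38))+v[:3,3]); print(round(t,2),((q[:2]/q[2]-(194.66,114.66))*3.2).round(0),end=" ")
print()
def show(n,P,o):
    q=env.ik(W(P),o); print(n,W(P).round(0),None if q is None else np.round(q))
o=ori(38,False)
show("front",[-130,-85,280],o)
for t in(.15,.6,1,1.5): show(t,knob(t,37),o); 
show("pre",knob(.15,100,-30),o)
for L0,L1 in((35,0),(20,0)):
    o=ori(L0,True);show("hpre",handle(0,L0,70),o)
    for t in(0,.4,.8,1.3):
        L=L0+(L1-L0)*t/1.3; show(t,handle(t,L),ori(L,True))
    show("hend",handle(1.3,L1,80),ori(L1,True))
E
```

```text
-0.1 [388. 271.] -0.05 [384. 270.] 0.0 [379. 269.] 0.05 [374. 269.] 0.1 [369. 268.] 0.15 [365. 267.] 0.2 [360. 267.] 0.25 [355. 266.] 0.3 [351. 265.] 0.35 [347. 264.] 
front [384. -30. 280.] [-36. -56. -39.  79.  27. -41.]
0.15 [573.  14. 150.] [-13. -26. -40.  41.  15. -20.]
0.6 [570. -19. 143.] [-18. -25. -40.  41.  18. -24.]
1 [557. -43. 131.] [-22. -26. -42.  41.  20. -28.]
1.5 [531. -60. 111.] [-26. -29. -46.  41.  22. -31.]
pre [514.   1. 184.] [-18. -37. -43.  51.  18. -24.]
hpre [492. 151. 201.] [  8. -36. -39.  52.   2.  87.]
0 [531. 159. 143.] [  9. -28. -41.  42.   2.  87.]
0.4 [525. 158. 194.] [  9. -19. -25.  60.   1.  87.]
0.8 [538. 161. 243.] [ 9. -6. -5. 77.  1. 88.]
1.3 [580. 170. 291.] [10. 16. 25. 99.  0. 88.]
hend [580. 170. 371.] [ 10.  20.  39. 109.   0.  88.]
hpre [508. 154. 209.] [  9. -18. -20.  67.   1.  87.]
0 [532. 159. 144.] [  9. -13. -24.  59.   1.  87.]
0.4 [525. 158. 194.] [  9.  -8. -13.  71.   1.  88.]
0.8 [539. 161. 243.] [10.  0.  1. 84.  0. 88.]
1.3 [580. 170. 291.] [10. 16. 25. 99.  0. 88.]
hend [580. 170. 371.] [ 10.  20.  39. 109.   0.  88.]
```

Run:
```python
from h import *; import cv2
env.goto(W([-110,-20,250]),ori(15,False))
env.goto(W(knob(.18,100,-30)),ori(38,False))
env.move_gripper(50)
o=env.get_obs();print(o["time"],o["ee_pos"],o["wrist_force"],o["width"])
im=env.get_image("wrist")[:,:,::-1].copy()
p=env.camera_params("wrist");M=np.array(p["mount"]);K=np.array(p["intrinsics"])
T=Ro.from_euler("xyz",o["orientation"],degrees=True)
for P,col in((knob(.18,38),(0,0,255)),(knob(.18,8),(255,0,0)),(sl(30,-70,8),(0,255,0)),(sl(91,27,35),(0,255,255)),([30,-30,330],(255,0,255))):
    t=T.inv().apply(W(P)-o["ee_pos"]); q=M[:3,:3].T@(t-M[:3,3]); th=np.arctan2(np.hypot(*q[:2]),q[2]); r=q[:2]/np.hypot(*q[:2])*th*K[0,0]+K[:2,2]
    print(r.round()); cv2.circle(im,tuple(int(i) for i in r),4,col,1)
cv2.imwrite("pics/w1.png",im)
```

```text
2.9833 [514.50803436  -1.0306662  185.0569708 ] [-0.15391028  0.81883202  0.01599743] 50.08804188344679
[317. 264.]
[317. 243.]
[337. 147.]
[468. 242.]
[422. 542.]
```

View pics/w1.png

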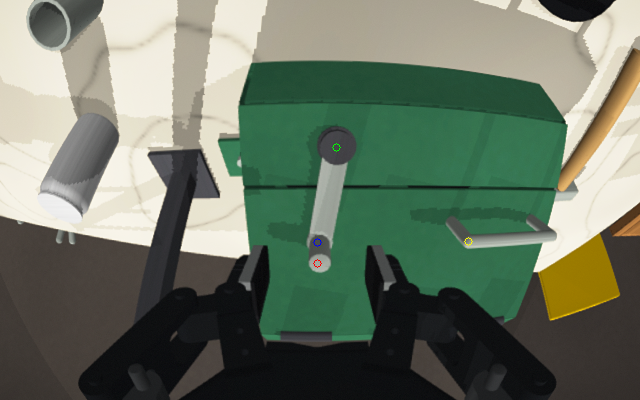

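The predicted points land on the real knob (317,264), pivot (337,147) and handle corner (468,242), so the pose and the 0.18 rad latch angle hold. Now grip the knob and swing the lever.

Run:
```python
from h import *; import cv2
st=lambda n:(lambda o:print(n,round(o["time"],2),o["ee_pos"].round(1),np.round(o["wrist_force"],1),round(o["width"],1),np.round(o["grip_force"],1)))(env.get_obs())
print(env.movel(W(knob(.18,38)),max_speed=80,force_limit=15)); st("at")
env.move_gripper(10,20); st("grip")
for t in np.linspace(.18,1.55,10)[1:]:
    if env.movel(W(knob(t,38)),max_speed=60,force_limit=25): print("stopped",t);break
    st(round(t,2))
cv2.imwrite("pics/w2.png",env.get_image("wrist")[:,:,::-1])
```

```text
False
at 4.04 [573.   11.2 150.9] [0.2 0.1 0.4] 49.9 0.0
grip 4.44 [573.1  11.2 151.2] [-1.6 -0.   2.3] 15.2 21.8
0.33 4.78 [573.7  -0.6 150. ] [0.6 1.5 2.1] 14.5 21.8
0.48 5.12 [571.7 -12.2 146.8] [-1.3 -0.5  3.9] 14.9 22.1
0.64 5.47 [568.2 -22.2 142.7] [-4.1  1.2  5.7] 15.0 22.3
0.79 5.81 [563.5 -32.1 137.8] [-6.4  1.5  6. ] 15.2 22.5
0.94 6.15 [557.8 -40.8 132.5] [-8.1  1.   7.5] 14.7 22.6
1.09 6.49 [551.1 -48.  126.9] [-6.9  3.3  7.3] 14.7 22.6
1.25 6.83 [543.3 -54.2 120.4] [-8.4  1.5  8.1] 15.2 22.8
1.4 7.17 [535.3 -58.4 114.4] [-5.8  3.3  6.3] 14.7 22.6
1.55 7.52 [526.1 -61.5 107.5] [-8.2  2.8  6.7] 15.0 22.7
```

View pics/w2.png

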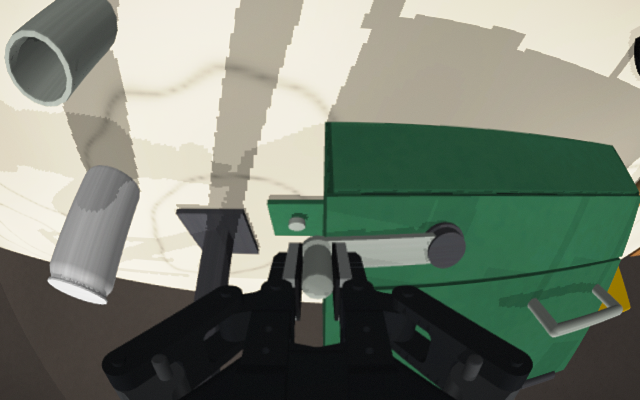

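The lever is gripped at the knob (318,270) and points sideways off the lid. Release it, retreat, and go to the handle.

Run:
```python
from h import *; import cv2
st=lambda n:(lambda o:print(n,round(o["time"],2),o["ee_pos"].round(1),np.round(o["wrist_force"],1),round(o["width"],1),np.round(o["grip_force"],1)))(env.get_obs())
env.move_gripper(40)
env.movel(W(knob(1.55,115)),max_speed=100)
env.goto(W([-70,0,230]),ori(25,True)); st("mid")
env.goto(W(handle(0,30,75)),ori(30,True)); st("pre")
cv2.imwrite("pics/w3.png",env.get_image("wrist")[:,:,::-1])
print(env.movel(W(handle(0,30)),max_speed=70,force_limit=15)); st("at")
env.move_gripper(5,40); st("grip")
```

```text
mid 10.54 [425.4  65.2 229.5] [-0.1 -0.1 -0.1] 39.8 0.0
pre 11.07 [494.  151.7 207.1] [ 0.  -0.2  0.7] 39.9 0.0
False
at 12.34 [531.6 159.3 144.3] [ 1.   0.4 -0.5] 39.8 0.0
grip 12.72 [532.  159.4 144.6] [0.8 0.4 0.9] 8.5 38.9
```

View pics/w3.png

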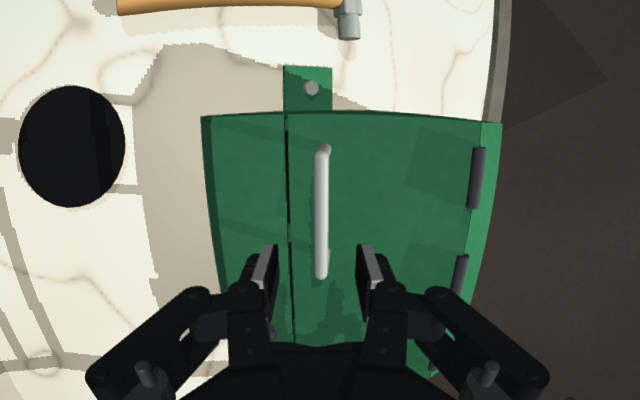

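The bar (321,210) is centred between the fingers and now gripped (8.5 mm). Raise the lid along its arc.

Run:
```python
from h import *; import cv2
st=lambda n:(lambda o:print(n,round(o["time"],2),o["ee_pos"].round(1),np.round(o["wrist_force"],1),round(o["width"],1),np.round(o["grip_force"],1)))(env.get_obs())
for t in list(np.linspace(0,1.28,11)[1:])+[1.31,1.34]:
    L=max(0,30*(1-t/1.28))
    hit=env.movel(W(handle(t,L)),ori(L,True),max_speed=60,force_limit=30 if t<1.29 else 18); st(round(t,2))
    if hit: print("stopped");break
cv2.imwrite("pics/s4.png",env.get_image("scene")[100:300,180:440,::-1].repeat(3,0).repeat(3,1))
```

```text
0.13 13.15 [527.9 158.5 160.2] [ 2.1 -0.1  2.2] 8.4 39.6
0.26 13.57 [525.7 158.  176. ] [4.1 1.3 0.2] 8.4 39.5
0.38 14.0 [525.4 157.9 191.9] [ 5.3  1.9 -0.5] 8.5 39.4
0.51 14.43 [526.9 158.3 207.2] [ 4.8  1.1 -2.5] 8.4 39.4
0.64 14.85 [530.1 159.  222.1] [ 5.3  1.  -7. ] 8.0 39.0
0.77 15.28 [535.4 160.1 237.5] [ 2.7 -0.2 -7.9] 8.5 39.0
0.9 15.7 [543.  161.8 253.2] [-3.6 -1.9 -4.3] 8.7 39.1
1.02 16.12 [552.5 163.8 267.5] [-6.  -2.  -2.6] 8.5 39.3
1.15 16.55 [563.4 166.2 280.2] [-7.3 -2.3 -0.8] 8.6 39.2
1.28 16.98 [575.6 168.8 291.2] [-8.6 -1.2  0.8] 8.4 39.3
1.31 17.23 [578.6 169.5 293.7] [-8.9 -2.6  1.8] 8.2 39.2
1.34 17.48 [581.3 170.1 295.8] [-10.4  -2.    1.3] 8.3 39.5
```

View pics/s4.png

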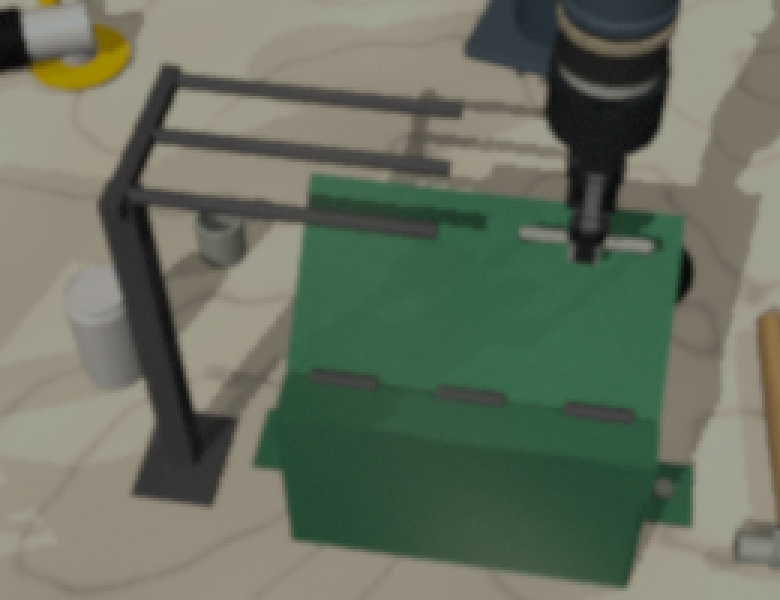

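The lid stands open, gripped at the handle, but the stop hasn't been felt clearly yet. Press on a little until the force rises.

Run:
```python
from h import *
from scipy.optimize import minimize_scalar as ms
def st(n):
    o=env.get_obs(); ang=ms(lambda t:np.linalg.norm(W(handle(t,0))-o["ee_pos"]),bounds=(1,1.6),method="bounded")
    print(n,round(o["time"],2),o["ee_pos"].round(1),np.round(o["wrist_force"],1),round(o["width"],1),"lid~",round(ang.x,3),round(ang.fun,1)); return np.linalg.norm(o["wrist_force"])
env.sleep(.3); st("now")
for t in (1.36,1.38,1.40,1.42,1.44):
    hit=env.movel(W(handle(t,0)),ori(0,True),max_speed=30,force_limit=20)
    if st(t)>28 or hit: print("stop",hit);break
```

```text
now 17.82 [581.3 170.1 295.8] [-9.  -1.2  1.5] 8.3 lid~ 1.331 3.2
1.36 18.07 [581.5 170.1 295.8] [-15.   -3.2  -0.2] 8.2 lid~ 1.332 3.1
1.38 18.32 [581.6 170.1 295.9] [-17.2  -4.5  -1.4] 8.4 lid~ 1.333 3.1
1.4 18.57 [581.7 170.1 295.9] [-21.4  -4.9  -3.2] 8.5 lid~ 1.334 3.0
1.42 18.82 [581.8 170.2 296. ] [-26.9  -6.4  -5.8] 8.1 lid~ 1.335 3.0
stop False
```

The stop is reached: position holds while the force climbs to 27 N. Unload, open slightly, withdraw straight up and check.

Run:
```python
from h import *; import cv2
env.movel(W(handle(1.345,0)),max_speed=30)
env.move_gripper(17); o=env.get_obs();print(o["ee_pos"],o["wrist_force"],o["width"])
print(env.movel(o["ee_pos"]+[0,0,80],max_speed=60,force_limit=12))
p=np.array(env.get_obs()["ee_pos"]);env.goto(p+[-200,0,30],ori(0,True))
o=env.get_obs();print(o["time"],o["ee_pos"],o["wrist_force"])
a=env.get_image("scene")[100:300,180:440];b=env.get_image("top")[60:260,150:450]
cv2.imwrite("pics/f.png",cv2.convertScaleAbs(cv2.resize(np.hstack([a,b])[:,:,::-1],(800,286)),alpha=1.5))
```

```text
[584.74536829 170.6726721  296.2337101 ] [-3.95795187 -0.38532825  2.2280715 ] 17.022117849920047
False
21.8833 [385.40418241 170.71701517 405.34802443] [0.26352701 0.4043628  0.13993676]
```

View pics/f.png

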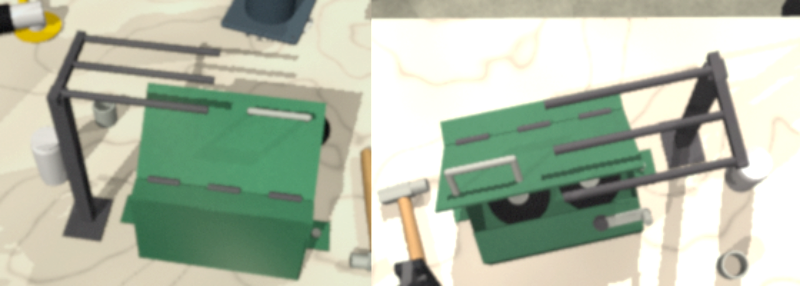

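The lid stands open with the discs visible, and the lever lies aside at about (620,218). The bystanders are unmoved. One quick numeric check of the lid angle from the handle pixels, then hand in.

Run:
```python
from h import *
k=800/560; m=np.array([[248/k+180,112/k+100],[312/k+180,118/k+100]])
K=env.camera_params("scene");v=np.array(K["view"]);best=[]
for t in np.arange(1.1,1.4,.02):
    e=0
    for y,px in((-43,m[0]),(43,m[1])):
        P=handle(t,0,-3)+[0,y,0]; q=np.array(K["intrinsics"])@(v[:3,:3]@W(P)+v[:3,3]); e+=np.hypot(*(q[:2]/q[2]-px))
    best.append((round(e,1),round(t,2)))
print(sorted(best)[:4])
if sorted(best)[0][1]>1.22: print(env.hand_in())
```

```text
[(np.float64(4.1), np.float64(1.38)), (np.float64(4.4), np.float64(1.36)), (np.float64(4.7), np.float64(1.34)), (np.float64(5.1), np.float64(1.32))]
the job is handed in; nothing more can be done
None
```

The latch lever was swung aside to about 1.55 rad, the lid was raised to its stop and stands open, nothing around the box was visibly disturbed, and the job was handed in at about 22 s.

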